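# Open the rising vent knob of the bottle warmer and start it

### The job

Open the vent on the bottle warmer: turn the round blue knob anticlockwise (seen from above), letting your grip rise with it, until it is fully up against its stop; the vent sits in a soft silicone mount, so do not lift, press or twist it hard. Then press the orange button all the way down to start the warmer, and let go. Leave the bottle, the spoon, the cap and the ring where they are.

Things in the scene. Friction and masses are not known exactly. Their poses are not given: they have to be found in the camera images.
- warmer: white bottle warmer, fixed, a box 190 mm (x) by 230 mm (y), flat top 85 mm above the shelf. Origin at the centre of its underside; x to its back, y to its left, z up. On top: blue vent knob at x +30, y +55 mm, orange button at x -55, y -50 mm, a flat round grey lid 6 mm thick, 86 mm across at x +40, y -58 mm
- knob_grip (a point): centre of the blue vent knob, an upright cylinder 40 mm across, 30 mm high (point on its axis, half-way up). It rides on a screw: turned anticlockwise seen from above it rises 4.8 mm per rad. Turning takes about 0.06 N m; it stays where left; any grip direction; 15 N grip does not slip. It starts 2 to 3.7 rad short of the open stop, where it turns and rises no further and the torque climbs
- vent_collar (a point): top centre of the steel collar, 30 mm across, 15 mm above the warmer's top, from which the knob's stem rises; it moves with the silicone mount. The knob's height above it at the open stop is not marked: the stop is felt
- mount_lift (a joint): how far the silicone mount of the vent is lifted (+) or pressed down (-), m; springs back to 0; stiffness 2 N per mm; more than 3 mm (6 N) either way is too hard
- mount_twist (a joint): how far the silicone mount of the vent is twisted, rad, + anticlockwise from above; springs back to 0; stiffness 2 N m per rad, so turning the knob freely twists it about 0.03 rad; more than 0.2 rad (0.4 N m) either way is too hard
- start_button (a joint): orange push button, 0 up, 0.006 m fully down, m; springs back; fully down takes 5 N
- start_button_top (a point): centre of the top of the orange button, 28 mm across, pressed straight down
- bottle_mid (a point): glass bottle 60 mm across and 150 mm high, standing beside the warmer; the point is at its centre, half-way up; z along its axis. To be left alone
- spoon_grip (a point): orange hard silicone spoon, 150 mm long, lying on the shelf beside the warmer; the point is on its handle. To be left alone
- cap_center (a point): yellow bottle cap, 44 mm across, 18 mm high, lying behind the warmer; its centre. To be left alone
- ring_center (a point): green bottle ring, 52 mm across, 10 mm high, lying behind the warmer; its centre. To be left alone
- tiers: grey plastic three-level stacking tiers with caps and rings, 150 mm (x) by 170 mm (y), 160 mm high, fixed; origin at the centre of the underside

How it is judged:
By the outcome, as a careful person would: the job done as asked, in the order asked, and still so for the second after the job is handed in, with the robot touching nothing.
It also fails if it takes over 72 s, if anything falls off the work surface, if the arm or the gripper's body presses on something with over 40 N, if the wrist force passes 120 N, or if a joint passes its speed limit or range.

### The arm

A 6-joint arm with a two-finger parallel gripper is mounted at the origin on the work surface. World frame = base frame: x ahead of the robot, y to its left, z up, the work surface at z = 0. Lengths are in m, angles in degrees, forces in N, time in s.
With the tool pointing down it reaches from about 0.375 to 0.9 m from the base axis. Payload 3.1 kg.
Tool frame: the origin (TCP) lies on the centre line of the jaws, within the pads' length; the fingertips stand 25 mm ahead of it and the grasp point (between the pads) lies 6 mm ahead of it; y points along the fingers, x is the direction in which the jaws open and shut, and the axes are right-handed (so a half turn about y gives the same grasp; the last joint's range is limited). The gripper opens to 87 mm and grips with 3 to 60 N. Pads are 19 mm wide; open, the fingers measure 117 mm over their backs; the gripper's body (75 mm by 190 mm) begins 51 mm behind the grasp point.
Start: joints at [62.137, 30.224, 82.088, -0, 67.689, -10.227], TCP at [0.189, 0.596, 0.212] pointing down, gripper open.
Joint ranges: [-176.69, 176.69], [-43.24, 126.21], [12.49, 139.97], [-82, 262], [0, 151.66], [-163.58, 163.58]. Speed limits (degrees/s): [159.86, 159.86, 180, 180, 180, 180].

### API

Orientations are given as a 3x3 rotation matrix whose columns are the frame's x, y, z axes.
In Python, from rig import * gives the robot as it stands.
- The arm moves only by the tool play_rows, never from a script. Its argument "commands" is a list of rows, each a list of 2 entries, a list of its own where there are three numbers: the shift along the world's x, y, z in m, then the turn, a rotation vector about the world's x, y, z in rad. A call has 1 to 10 rows; each row is the pose to reach, as a shift and turn from the pose commanded when the call began; what a row does not reach only later rows make up. A row lasts 1/8 s, in which the tool goes at most 62.5 mm and 10.7 degrees, less where a joint would pass 70% of its speed; a pose out of reach is approached as far as the arm can. A call with a gripper value outside its range is refused whole. "gripper" is the finger opening in m, from 0 to 0.087, set as the call begins (left out, the last holds). The fingers move at their own pace and stop on an object; the grip force is fixed at half the most. Time passes only in rows, so rows that repeat a pose let the fingers close. It gives the time, the measured TCP pose, the force and the opening at its end, in the units of the state.
- read_state(): the state, without advancing time (a new reading comes with each control period).
- capture(name): name is "scene" or "top" or "wrist"; returns a dict with "frame" (400x640x3 uint8, red, green, blue), "depth" (400x640 float32, m along the optical axis (not along the pixel's ray), 0 where there is no reading), "mtx" (3x3 intrinsics, pixels), "cam_to_world" (4x4, takes a point from camera to world coordinates); the wrist camera has in their place "hand_eye" (4x4, takes a point from camera to tool coordinates, whose origin is the TCP and whose axes are the tool frame's). Camera axes: x right, y down, z forward; pixel columns grow to the right and rows downward; lengths in m; the calibration is good to about 2 mm. A picture is of the moment at which its call begins: read the wrist's pose just before it.
- hand_in(): hands the job in, once; it reports no verdict.
The state is a dict: "time_s": time; "joint_positions": joint angles; "qvel": joint speeds; "tau": joint torques, N m; "position": TCP position; "tcp_rot": TCP orientation; "force": force on the tool from outside, world axes, zero at the start; "moment": the same for the moment, N m; "opening": opening from 0.0 (shut) to 1.0 (fully open).
Only numpy, scipy, OpenCV 4.12 (cv2) and the standard library are available. Lean on these libraries where they do the work, as an engineer would, in place of code of your own. Each camera call takes 0.05 s, during which the arm holds its last target. There are 200 camera calls.

## Working session

There is one attempt and no reset: what is moved stays moved. The work goes in short steps, Python scripts to look and compute and a tool call to move; the robot and the scene stay as the last step left them, time stands still between calls to the robot, and variables do not carry over. Pictures are saved under pics/ and viewed, about 8 in all and at most 12, crops included, and the job is handed in when it is done.

Besides the shell and the picture viewer there is one more tool, called after "Emit:" as name([rows], argument=value, ...), one row to a line, values as JSON. play_rows: Moves the arm, as the interface text tells. Its arguments: {"type":"object","properties":{"commands":{"type":"array"},"gripper":{"type":"number"}},"required":["commands"]}

```bash
mkdir -p pics
cat > h.py <<'E'
from rig import *
import numpy as np, cv2
def pts(c,T):
    d=c["depth"];h,w=d.shape;u,v=np.meshgrid(np.arange(w),np.arange(h));K=c["mtx"]
    P=np.stack([(u-K[0,2])/K[0,0]*d,(v-K[1,2])/K[1,1]*d,d],-1)
    return P@T[:3,:3].T+T[:3,3]
def mask(f,lo,hi):
    return cv2.inRange(cv2.cvtColor(f,cv2.COLOR_RGB2HSV),lo,hi)>0
COL={"blue":((95,100,50),(125,255,255)),"orange":((5,140,100),(18,255,255)),"yellow":((22,120,100),(34,255,255)),"green":((45,80,40),(85,255,255))}
E
python3 - <<'E'
from h import *
s=read_state();print({k:np.round(v,3) for k,v in s.items()})
ims=[]
for n in("scene","top"):
    c=capture(n);f=c["frame"];ims.append(f);T=c["cam_to_world"];P=pts(c,T);print(n,np.round(T,3).tolist())
    for k,(lo,hi) in COL.items():
        m=mask(f,lo,hi);N,L,st,ce=cv2.connectedComponentsWithStats(m.astype(np.uint8))
        for i in range(1,N):
            if st[i,4]>30:
                q=P[(L==i)&(c["depth"]>0)]
                if len(q):print(k,st[i].tolist(),ce[i].round(),np.median(q,0).round(3),np.percentile(q,3,axis=0).round(3),np.percentile(q,97,axis=0).round(3))
    cv2.imwrite(f"pics/{n}.png",f[:,:,::-1])
E
```

```text
{'time_s': np.float64(0.0), 'joint_positions': array([ 6.2137e+01,  3.0278e+01,  8.2158e+01, -1.0000e-03,  6.7690e+01,
       -1.0227e+01]), 'qvel': array([ 0.011, -0.021, -0.008, -0.096,  0.09 ,  0.081]), 'tau': array([ 1.0000e-03, -4.4004e+01, -1.7659e+01,  6.3000e-02,  5.8000e-02,
       -0.0000e+00]), 'position': array([0.189, 0.595, 0.211]), 'tcp_rot': array([[ 0.303, -0.001, -0.953],
       [ 0.953, -0.002,  0.303],
       [-0.002, -1.   ,  0.   ]]), 'force': array([0.49 , 0.292, 0.35 ]), 'moment': array([0.024, 0.02 , 0.007]), 'opening': np.float64(1.0)}
scene [[0.221, 0.749, -0.625, 1.245], [0.975, -0.166, 0.146, 0.012], [0.006, -0.642, -0.767, 0.869], [0.0, 0.0, 0.0, 1.0]]
blue [459, 125, 20, 15, 202] [469. 131.] [0.544 0.531 0.15 ] [0.524 0.512 0.131] [0.563 0.559 0.152]
blue [452, 149, 22, 10, 144] [463. 154.] [0.55  0.532 0.078] [0.537 0.506 0.072] [0.582 0.556 0.127]
blue [450, 168, 15, 6, 47] [458. 170.] [0.555 0.527 0.025] [0.547 0.512 0.014] [0.562 0.545 0.03 ]
blue [211, 173, 20, 21, 279] [221. 182.] [ 0.573 -0.06   0.142] [ 0.549 -0.078  0.118] [ 0.585 -0.044  0.145
[... 1997 characters left out ...]
47 0.018] [0.445 0.04  0.01 ] [0.511 0.052 0.023]
orange [460, 236, 12, 11, 103] [466. 241.] [ 0.498 -0.179  0.107] [ 0.487 -0.19   0.103] [ 0.509 -0.167  0.111]
yellow [589, 87, 28, 27, 326] [601. 100.] [ 0.838 -0.539  0.03 ] [ 0.811 -0.578  0.026] [ 0.871 -0.518  0.035]
yellow [397, 151, 18, 17, 234] [405. 159.] [ 0.699 -0.06   0.018] [ 0.679 -0.08   0.012] [ 0.717 -0.042  0.022]
yellow [175, 213, 18, 18, 256] [183. 222.] [0.545 0.452 0.152] [0.529 0.435 0.147] [0.563 0.47  0.155]
green [435, 149, 21, 20, 192] [445. 158.] [ 0.7   -0.162  0.01 ] [ 0.679 -0.186  0.003] [ 0.724 -0.139  0.014]
green [137, 243, 24, 24, 418] [149. 254.] [0.475 0.531 0.141] [0.452 0.509 0.133] [0.497 0.556 0.145]
```

```bash
python3 -c "
import cv2
a=cv2.imread('pics/top.png')[130:300,330:520];b=cv2.imread('pics/scene.png')[110:310,120:320]
a=cv2.resize(a,(400,358),interpolation=2);b=cv2.resize(b,(400,400))[:358]
cv2.imwrite('pics/both.png',cv2.hconcat([a,b]))"
```

```text
(no output)
```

View pics/both.png

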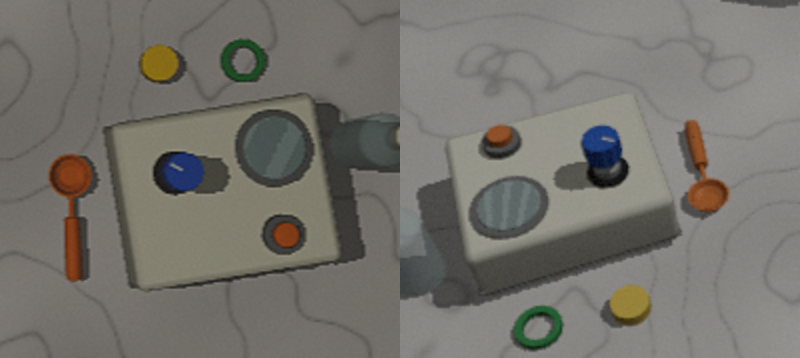

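The pictures show the knob at top px (416,211), the button at (466,241) and the bottle to the right of the warmer. The knob-to-button distance comes out at 136 mm against 135 mm expected, with the warmer yawed about 9°. Next I'll move above the knob and wind the wrist back, so one grip covers the whole turn.

Emit:
play_rows([
  [[0.019, -0.033, 0.006], [0, 0, -0.175]],
  [[0.038, -0.066, 0.012], [0, 0, -0.35]],
  [[0.057, -0.099, 0.018], [0, 0, -0.525]],
  [[0.076, -0.132, 0.024], [0, 0, -0.7]],
  [[0.095, -0.165, 0.03], [0, 0, -0.875]],
  [[0.114, -0.198, 0.036], [0, 0, -1.05]],
  [[0.133, -0.231, 0.042], [0, 0, -1.225]],
  [[0.152, -0.264, 0.048], [0, 0, -1.4]],
  [[0.171, -0.297, 0.054], [0, 0, -1.575]],
  [[0.19, -0.33, 0.06], [0, 0, -1.75]],
], gripper=0.087)

```text
time_s: 1.35
position: [0.3795, 0.2644, 0.2717]
tcp_rot: [[0.881, -0.001, 0.473], [-0.473, -0.0, 0.881], [-0.0, -1.0, -0.0]]
force: [0.7, 0.1, -0.1]
opening: 0.999
```

Emit:
play_rows([
  [[0.019, -0.033, 0], [0, 0, -0.175]],
  [[0.038, -0.066, 0], [0, 0, -0.35]],
  [[0.057, -0.099, 0], [0, 0, -0.525]],
  [[0.076, -0.132, 0], [0, 0, -0.7]],
  [[0.095, -0.165, 0], [0, 0, -0.875]],
  [[0.114, -0.198, 0], [0, 0, -1.05]],
  [[0.133, -0.231, 0], [0, 0, -1.225]],
  [[0.152, -0.264, 0], [0, 0, -1.4]],
  [[0.171, -0.297, 0], [0, 0, -1.575]],
  [[0.187, -0.327, 0], [0, 0, -1.75]],
])

```text
time_s: 2.6
position: [0.5666, -0.0626, 0.2712]
tcp_rot: [[-0.623, -0.001, 0.782], [-0.782, 0.0, -0.623], [0.0, -1.0, -0.001]]
force: [0.7, -0.1, 0.5]
opening: 0.998
```

Emit:
play_rows([
  [[0, 0, 0], [0, 0, 0]],
  [[0, 0, 0], [0, 0, 0]],
  [[0, 0, 0], [0, 0, 0]],
])

```text
time_s: 2.98
position: [0.5656, -0.0603, 0.2716]
tcp_rot: [[-0.617, -0.001, 0.787], [-0.787, 0.001, -0.617], [0.0, -1.0, -0.001]]
force: [-0.2, -0.8, 0.2]
opening: 1.001
```

```bash
cat > look.py <<'E'
from h import *
import sys
s=read_state();print({k:np.round(v,3).tolist() for k,v in s.items() if k in("time_s","joint_positions","position","tcp_rot","force","moment","opening")})
T=np.eye(4);T[:3,:3]=s["tcp_rot"];T[:3,3]=s["position"]
c=capture("wrist");M=T@c["hand_eye"];P=pts(c,M);f=c["frame"]
for k in("blue","orange"):
    m=mask(f,*COL[k]);N,L,st,ce=cv2.connectedComponentsWithStats(m.astype(np.uint8))
    for i in range(1,N):
        if st[i,4]>200:
            q=P[(L==i)&(c["depth"]>0)]
            if len(q):
                zt=np.percentile(q[:,2],90);t=q[q[:,2]>zt-.006]
                (x,y),r=cv2.minEnclosingCircle(t[:,:2].astype(np.float32))
                print(k,st[i].tolist(),"top z",zt.round(4),"circle",round(x,4),round(y,4),round(r,4),"med",np.median(t,0).round(4),q[:,2].min().round(3))
cv2.imwrite(f"pics/{sys.argv[1]}.png",f[:,:,::-1])
E
python3 look.py w1
```

```text
{'time_s': 2.975, 'joint_positions': [-17.346, 22.158, 86.07, 0.015, 71.831, 110.717], 'position': [0.566, -0.06, 0.272], 'tcp_rot': [[-0.617, -0.001, 0.787], [-0.787, 0.001, -0.617], [0.0, -1.0, -0.001]], 'force': [-0.166, -0.76, 0.234], 'moment': [-0.008, 0.202, -0.039], 'opening': 1.001}
blue [302, 168, 43, 45, 1379] top z 0.1448 circle 0.5649 -0.064 0.0208 med [ 0.5648 -0.0652  0.1439] 0.084
orange [436, 155, 28, 26, 548] top z 0.1075 circle 0.4966 -0.18 0.0139 med [ 0.4975 -0.1797  0.1065] 0.096
orange [243, 204, 50, 46, 1005] top z 0.0137 circle 0.5465 0.0422 0.0421 med [0.5512 0.0427 0.0127] -0.001
```

View pics/w1.png

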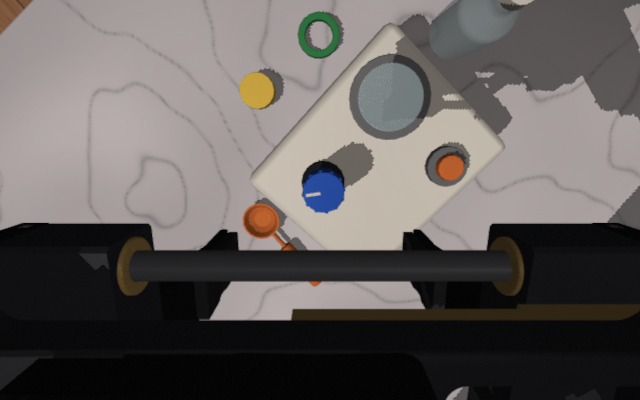

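The knob is at (0.565, -0.063) with its top at 0.145, so its middle is at 0.130. The jaws clear everything around it, so I'll descend and grip.

Emit:
play_rows([
  [[-0.001, -0.002, -0.025], [0, 0, 0]],
  [[-0.001, -0.002, -0.05], [0, 0, 0]],
  [[-0.001, -0.002, -0.075], [0, 0, 0]],
  [[-0.001, -0.002, -0.1], [0, 0, 0]],
  [[-0.001, -0.002, -0.12], [0, 0, 0]],
  [[-0.001, -0.002, -0.135], [0, 0, 0]],
  [[-0.001, -0.002, -0.135], [0, 0, 0]],
  [[-0.001, -0.002, -0.135], [0, 0, 0]],
])

```text
time_s: 4.03
position: [0.5659, -0.0634, 0.1375]
tcp_rot: [[-0.618, 0.001, 0.786], [-0.786, -0.0, -0.618], [-0.001, -1.0, 0.001]]
force: [0.6, -0.7, 0.5]
opening: 1.002
```

```bash
cat > st.py <<'E'
from h import *
s=read_state();R=np.array(s["tcp_rot"])
print(round(float(s["time_s"]),2),*[np.round(s[k],3).tolist() for k in("position","force","moment","opening")],"j6",round(s["joint_positions"][5],1),"phi",np.degrees(np.arctan2(R[1,0],R[0,0])).round(2), "tau6",s["tau"][5])
E
python3 st.py
```

```text
4.03 [0.566, -0.063, 0.137] [0.615, -0.709, 0.506] [-0.068, 0.165, 0.013] 1.002 j6 110.5 phi -128.15 tau6 -0.000507012264279183
```

Emit:
play_rows([
  [[0, 0, 0], [0, 0, 0]],
  [[0, 0, 0], [0, 0, 0]],
  [[0, 0, 0], [0, 0, 0]],
  [[0, 0, 0], [0, 0, 0]],
  [[0, 0, 0], [0, 0, 0]],
  [[0, 0, 0], [0, 0, 0]],
  [[0, 0, 0], [0, 0, 0]],
  [[0, 0, 0], [0, 0, 0]],
], gripper=0.03)

```text
time_s: 5.03
position: [0.5653, -0.0634, 0.1367]
tcp_rot: [[-0.618, -0.0, 0.786], [-0.786, 0.0, -0.618], [0.0, -1.0, -0.0]]
force: [-1.5, 0.3, -0.3]
opening: 0.348
```

```bash
python3 st.py
```

```text
5.03 [0.565, -0.063, 0.137] [-1.495, 0.319, -0.279] [-0.022, 0.202, -0.052] 0.348 j6 110.5 phi -128.17 tau6 3.3513121877604135e-06
```

The opening is 30 mm, but the knob is 40 mm across. I'll look before turning.

```bash
python3 look.py w2; python3 -c "
from h import *
c=capture('scene')['frame'];a=cv2.resize(c[90:240,130:330],(520,390),interpolation=2)
b=cv2.resize(cv2.imread('pics/w2.png')[:,:,::-1],(280,175));b=cv2.copyMakeBorder(b,0,215,0,0,0)
cv2.imwrite('pics/s2.png',cv2.hconcat([a,b])[:,:,::-1])"
```

```text
{'time_s': 5.025, 'joint_positions': [-17.65, 31.558, 94.377, 0.0, 54.067, 110.521], 'position': [0.565, -0.063, 0.137], 'tcp_rot': [[-0.618, -0.0, 0.786], [-0.786, 0.0, -0.618], [0.0, -1.0, -0.0]], 'force': [-1.495, 0.319, -0.279], 'moment': [-0.022, 0.202, -0.052], 'opening': 0.348}
blue [286, 199, 69, 52, 2706] top z 0.1446 circle 0.5714 -0.0687 0.0184 med [ 0.5724 -0.0701  0.1438] 0.088
orange [503, 178, 47, 40, 1323] top z 0.1075 circle 0.4968 -0.18 0.014 med [ 0.4973 -0.1801  0.1066] 0.096
```

View pics/s2.png

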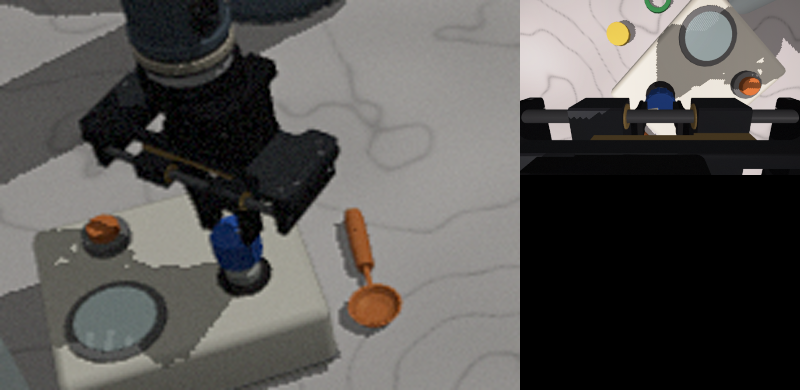

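```bash
python3 -c "
import cv2
a=cv2.imread('pics/w2.png')[170:330,200:440];cv2.imwrite('pics/w2c.png',cv2.resize(a,(780,520),interpolation=2))"
```

```text
(no output)
```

View pics/w2c.png

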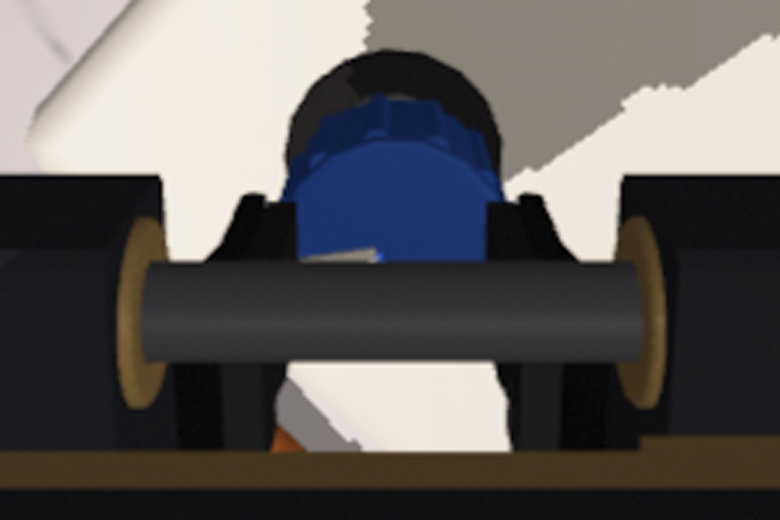

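Run:
```python
from h import *
s=read_state();R=np.array(s["tcp_rot"]);T=np.eye(4);T[:3,:3]=R;T[:3,3]=s["position"]
c=capture("wrist");P=pts(c,T@c["hand_eye"]);print(np.round(c["hand_eye"],3).tolist())
m=mask(c["frame"],*COL["blue"])&(c["depth"]>0)
Q=(P-s["position"])@R
q=Q[m];q=q[(P[m][:,2]>.141)];print("tool x,y,z pct",np.percentile(q,[0,1,5,50,95,99,100],axis=0).round(4).tolist())
# per tool-z slice width
for z in np.arange(-.02,.035,.004):
    t=q[abs(q[:,2]-z)<.002]
    if len(t)>3:print(z.round(3),t[:,0].min().round(4),t[:,0].max().round(4))
# free fit circle on the front rim: forward-most point
K=c["mtx"];H=np.linalg.inv(c["hand_eye"])
for p in([0,.006,0],[.015,.025,.0],[-.015,.025,0],[0,-.0085,0]):
    x=H[:3,:3]@p+H[:3,3];u=K@x;print(p,(u[:2]/u[2]).round(1))
# finger pixels near image: non-blue close points
d=Q.reshape(400,640,3)
for r in(230,235,240,245):
    row=[(u,d[r,u].round(3).tolist()) for u in(280,287,292,300,345,350,355,362)];print(r,row)
```

```text
[[1.0, -0.0, 0.0, 0.0], [-0.001, -0.239, 0.971, -0.173], [-0.0, -0.971, -0.239, 0.065], [0.0, 0.0, 0.0, 1.0]]
tool x,y,z pct [[-0.0179, -0.016, -0.0024], [-0.015, -0.0087, -0.0016], [-0.013, -0.0082, -0.0002], [0.0011, -0.0071, 0.009], [0.0146, -0.0055, 0.0181], [0.0162, -0.0047, 0.0193], [0.0178, -0.0043, 0.0207]]
0.0 -0.0148 0.0154
0.004 -0.0147 0.0157
0.008 -0.0179 0.0178
0.012 -0.0156 0.0173
0.016 -0.0129 0.014
0.02 -0.0064 0.0091
[0, 0.006, 0] [319.1 238.7]
[0.015, 0.025, 0.0] [342.7 228.4]
[-0.015, 0.025, 0] [295.6 228.4]
[0, -0.0085, 0] [319.  247.9]
230 [(280, [-0.02, -0.013, 0.012]), (287, [-0.017, -0.004, 0.009]), (292, [-0.014, -0.009, 0.01]), (300, [-0.01, -0.008, 0.01]), (345, [0.014, -0.008, 0.01]), (350, [0.017, -0.007, 0.01]), (355, [0.026, 0.053, -0.011]), (362, [0.022, -0.012, 0.011])]
235 [(280, [-0.02, -0.018, 0.011]), (287, [-0.016, -0.015, 0.01]), (292, [-0.014, -0.008, 0.007]), (300, [-0.01, -0.007, 0.007]), (345, [0.014, -0.007, 0.007]), (350, [0.016, -0.015, 0.01]), (355, [0.018, -0.015, 0.01]), (362, [0.021, -0.019, 0.011])]
240 [(280, [-0.019, -0.023, 0.01]), (287, [-0.016, -0.021, 0.009]), (292, [-0.015, -0.007, 0.004]), (300, [-0.01, -0.008, 0.004]), (345, [0.014, -0.007, 0.004]), (350, [0.015, -0.02, 0.009]), (355, [0.018, -0.023, 0.01]), (362, [0.02, -0.027, 0.011])]
245 [(280, [-0.018, -0.029, 0.01]), (287, [-0.015, -0.029, 0.009]), (292, [-0.015, -0.007, 0.001]), (300, [-0.01, -0.009, 0.002]), (345, [0.014, -0.008, 0.001]), (350, [0.015, -0.022, 0.007]), (355, [0.017, -0.029, 0.01]), (362, [0.02, -0.03, 0.01])]
```

The knob is centred in the jaws: its front rim is at tool z +20.7 mm. I'll close further to see whether the fingers really are stopped on it.

Emit:
play_rows([
  [[0, 0, 0], [0, 0, 0]],
  [[0, 0, 0], [0, 0, 0]],
  [[0, 0, 0], [0, 0, 0]],
  [[0, 0, 0], [0, 0, 0]],
], gripper=0.015)

```text
time_s: 5.68
position: [0.5653, -0.0634, 0.1367]
tcp_rot: [[-0.618, -0.0, 0.786], [-0.786, 0.0, -0.618], [-0.0, -1.0, -0.0]]
force: [-0.3, 0.1, -0.3]
opening: 0.174
```

```bash
python3 st.py
```

```text
5.67 [0.565, -0.063, 0.137] [-0.298, 0.121, -0.317] [-0.004, 0.186, 0.02] 0.174 j6 110.5 phi -128.17 tau6 2.6134628114959924e-05
```

```bash
python3 look.py w3; python3 -c "
import cv2
a=cv2.imread('pics/w3.png')[170:330,200:440];cv2.imwrite('pics/w3c.png',cv2.resize(a,(780,520),interpolation=2))"
```

```text
{'time_s': 5.675, 'joint_positions': [-17.649, 31.556, 94.378, 0.001, 54.068, 110.522], 'position': [0.565, -0.063, 0.137], 'tcp_rot': [[-0.618, -0.0, 0.786], [-0.786, 0.0, -0.618], [-0.0, -1.0, -0.0]], 'force': [-0.298, 0.121, -0.317], 'moment': [-0.004, 0.186, 0.02], 'opening': 0.174}
blue [286, 199, 73, 52, 2183] top z 0.1445 circle 0.5685 -0.0681 0.02 med [ 0.5728 -0.0701  0.1438] 0.089
orange [501, 178, 49, 40, 1380] top z 0.1074 circle 0.4966 -0.1796 0.0142 med [ 0.4975 -0.1799  0.1065] 0.096
```

View pics/w3c.png

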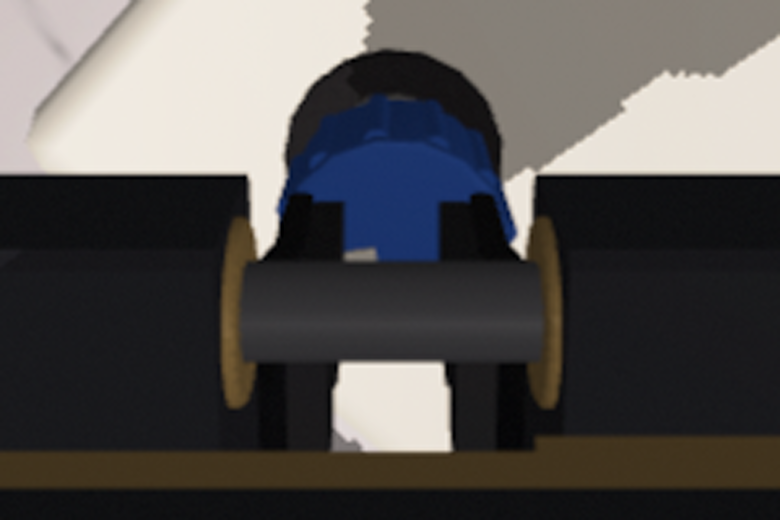

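The fingers closed to 15 mm with no contact force. In both wrist views the finger ends sit at row ~231 whatever the opening, which puts the tips at about the knob's top rather than 25 mm past the TCP. I'll check the tip height with the scene camera.

Run:
```python
from h import *
s=read_state();R=np.array(s["tcp_rot"])
for n in("scene","top"):
    c=capture(n);P=pts(c,c["cam_to_world"]);v=c["frame"].max(-1)
    Q=(P-s["position"])@R
    m=(v<60)&(c["depth"]>0)&(abs(Q[...,2])<.03)&(abs(Q[...,0])<.05)&(Q[...,1]<.03)&(Q[...,1]>-.1)
    print(n,m.sum());h=np.histogram(Q[m][:,1],np.arange(-.1,.035,.006));print(list(zip(h[1].round(3),h[0])))
    for a in np.arange(-.06,.03,.006):
        q=Q[m&(abs(Q[...,1]-a)<.003)]
        if len(q):print(a.round(3),len(q),"x",q[:,0].min().round(3),q[:,0].max().round(3),"z",q[:,2].min().round(3),q[:,2].max().round(3))
c=capture("wrist");print(c["mtx"])
P=pts(c,c["hand_eye"]);v=c["frame"].max(-1)
for u in(296,344):
    print(u,[(r,P[r,u].round(3).tolist(),int(v[r,u])) for r in range(222,262,3)])
```

```text
scene 394
[(np.float64(-0.1), np.int64(46)), (np.float64(-0.094), np.int64(15)), (np.float64(-0.088), np.int64(15)), (np.float64(-0.082), np.int64(10)), (np.float64(-0.076), np.int64(7)), (np.float64(-0.07), np.int64(0)), (np.float64(-0.064), np.int64(2)), (np.float64(-0.058), np.int64(8)), (np.float64(-0.052), np.int64(8)), (np.float64(-0.046), np.int64(20)), (np.float64(-0.04), np.int64(18)), (np.float64(-0.034), np.int64(25)), (np.float64(-0.028), np.int64(37)), (np.float64(-0.022), np.int64(33)), (np.float64(-0.016), np.int64(31)), (np.float64(-0.01), np.int64(10)), (np.float64(-0.004), np.int64(27)), (np.float64(0.002), np.int64(28)), (np.float64(0.008), np.int64(22)), (np.float64(0.014), np.int64(28)), (np.float64(0.02), np.int64(4)), (np.float64(0.026), np.int64(0))]
-0.06 2 x 0.016 0.019 z 0.01 0.011
-0.054 9 x -0.021 0.022 z -0.009 0.011
-0.048 13 x -0.021 0.018 z 0.0 0.012
-0.042 18 x -0.02 0.015 z -0.004 0.011
-0.036 21 x -0.019 0.015 z -0.006 0.011
-0.03 22 x -0.017 0.013 z -0.01 0.011
-0.024 42 x -0.017 0.017 z -0.01 0.011
-0.018 29 x -0.018 0.015 z -0.011 0.01
-0.012 27
[... 1443 characters left out ...]
 [-0.011, -0.03, 0.01], 15), (249, [-0.01, -0.034, 0.01], 16), (252, [-0.006, -0.094, 0.033], 35), (255, [-0.006, -0.096, 0.033], 42), (258, [-0.006, -0.097, 0.033], 46), (261, [-0.006, -0.097, 0.032], 49)]
344 [(222, [0.013, -0.006, 0.014], 110), (225, [0.013, -0.007, 0.012], 109), (228, [0.013, -0.007, 0.011], 108), (231, [0.013, -0.014, 0.011], 51), (234, [0.013, -0.018, 0.011], 12), (237, [0.013, -0.018, 0.009], 14), (240, [0.012, -0.023, 0.01], 14), (243, [0.012, -0.027, 0.01], 13), (246, [0.012, -0.031, 0.01], 12), (249, [0.011, -0.035, 0.01], 16), (252, [0.007, -0.093, 0.033], 35), (255, [0.006, -0.096, 0.033], 41), (258, [0.007, -0.096, 0.032], 46), (261, [0.006, -0.097, 0.032], 48)]
```

Both cameras put the real fingertips 12 mm behind the reported TCP, against a stated 25 mm ahead. The tool therefore ends about 37 mm short along its axis, and the fingers have been just above the knob without touching it. I'll open, go down 37 mm more, re-check the tips and then grip.

Emit:
play_rows([
  [[0, 0, 0], [0, 0, 0]],
  [[0, 0, 0], [0, 0, 0]],
  [[0, 0, 0], [0, 0, 0]],
  [[0, 0, 0], [0, 0, 0]],
  [[0, 0, 0], [0, 0, 0]],
  [[0, 0, 0], [0, 0, 0]],
  [[0, 0, 0], [0, 0, 0]],
], gripper=0.07)

```text
time_s: 6.75
position: [0.5653, -0.0634, 0.1367]
tcp_rot: [[-0.618, 0.0, 0.786], [-0.786, -0.0, -0.618], [0.0, -1.0, 0.0]]
force: [-0.5, -0.7, 0.0]
opening: 0.794
```

Emit:
play_rows([
  [[0, 0, -0.008], [0, 0, 0]],
  [[0, 0, -0.016], [0, 0, 0]],
  [[0, 0, -0.024], [0, 0, 0]],
  [[0, 0, -0.031], [0, 0, 0]],
  [[0, 0, -0.037], [0, 0, 0]],
  [[0, 0, -0.037], [0, 0, 0]],
  [[0, 0, -0.037], [0, 0, 0]],
])

```text
time_s: 7.62
position: [0.5655, -0.0634, 0.0999]
tcp_rot: [[-0.618, 0.0, 0.786], [-0.786, -0.0, -0.618], [-0.0, -1.0, 0.0]]
force: [0.3, -0.5, 0.9]
opening: 0.803
```

```bash
cat > tips.py <<'E'
from h import *
s=read_state();R=np.array(s["tcp_rot"])
c=capture("scene");P=pts(c,c["cam_to_world"]);f=c["frame"];Q=(P-s["position"])@R
m=(f.max(-1)<60)&(c["depth"]>0)&(abs(Q[...,2])<.014)&(abs(Q[...,0])<.06)&(Q[...,1]>-.06)&(P[...,2]>.09)
for a in np.arange(.1,.16,.006):
    q=Q[m&(abs(P[...,2]-a)<.003)]
    if len(q):print("z",a.round(3),len(q),"x",np.sort(q[:,0])[[0,len(q)//2,-1]].round(3),"tz",q[:,2].min().round(3),q[:,2].max().round(3))
cv2.imwrite("pics/s4.png",cv2.resize(f[90:240,130:330],(640,480),interpolation=2)[:,:,::-1])
E
python3 st.py; python3 tips.py
```

```text
7.62 [0.566, -0.063, 0.1] [0.266, -0.525, 0.882] [-0.028, 0.177, -0.022] 0.803 j6 110.5 phi -128.17 tau6 1.2859260323239141e-05
z 0.1 7 x [-0.014 -0.003  0.008] tz -0.002 0.014
z 0.112 16 x [-0.044  0.035  0.042] tz -0.006 0.013
z 0.118 43 x [-0.045 -0.017  0.041] tz -0.009 0.013
z 0.124 42 x [-0.045 -0.015  0.04 ] tz -0.009 0.013
z 0.13 38 x [-0.045 -0.014  0.044] tz -0.008 0.013
z 0.136 34 x [-0.046 -0.013  0.042] tz -0.003 0.014
z 0.142 28 x [-0.047  0.015  0.043] tz -0.012 0.014
z 0.148 14 x [-0.049  0.035  0.043] tz -0.008 0.011
z 0.154 18 x [-0.048  0.036  0.044] tz -0.009 0.011
```

View pics/s4.png

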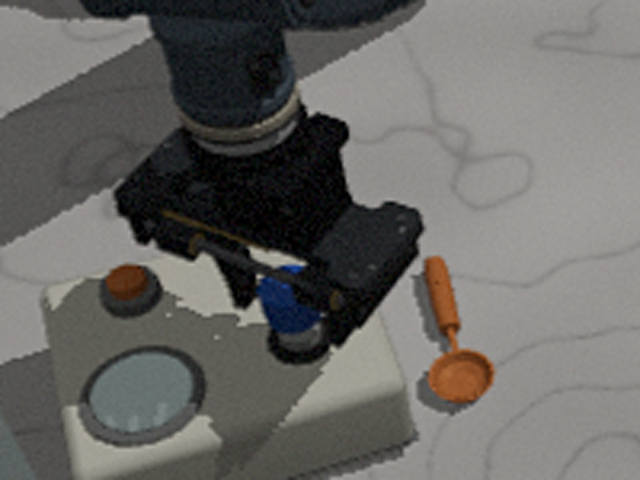

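The fingers now straddle the knob with tips at about 0.112, clear of the warmer, with the knob between them. I'll grip it.

Emit:
play_rows([
  [[0, 0, 0], [0, 0, 0]],
  [[0, 0, 0], [0, 0, 0]],
  [[0, 0, 0], [0, 0, 0]],
  [[0, 0, 0], [0, 0, 0]],
  [[0, 0, 0], [0, 0, 0]],
  [[0, 0, 0], [0, 0, 0]],
  [[0, 0, 0], [0, 0, 0]],
], gripper=0.02)

```text
time_s: 8.55
position: [0.5652, -0.0635, 0.0998]
tcp_rot: [[-0.618, -0.0, 0.786], [-0.786, -0.0, -0.618], [0.0, -1.0, -0.0]]
force: [-0.9, -0.4, 0.0]
opening: 0.452
```

```bash
python3 st.py
```

```text
8.55 [0.565, -0.064, 0.1] [-0.925, -0.44, 0.031] [-0.179, 0.282, 0.039] 0.452 j6 110.5 phi -128.17 tau6 0.0009039747237693518
```

It stopped at 39.3 mm, so the knob is held. I'll start with 0.6 rad anticlockwise, rising 2.9 mm.

Emit:
play_rows([
  [[0, 0, 0.0003], [0, 0, 0.06]],
  [[0, 0, 0.0007], [0, 0, 0.14]],
  [[0, 0, 0.0011], [0, 0, 0.22]],
  [[0, 0, 0.0014], [0, 0, 0.3]],
  [[0, 0, 0.0018], [0, 0, 0.38]],
  [[0, 0, 0.0022], [0, 0, 0.46]],
  [[0, 0, 0.0026], [0, 0, 0.54]],
  [[0, 0, 0.0029], [0, 0, 0.6]],
  [[0, 0, 0.0029], [0, 0, 0.6]],
])

```text
time_s: 9.68
position: [0.5652, -0.0633, 0.1026]
tcp_rot: [[-0.067, -0.0, 0.998], [-0.998, 0.0, -0.067], [-0.0, -1.0, -0.0]]
force: [-0.1, -0.2, 0.6]
opening: 0.453
```

```bash
python3 st.py
```

```text
9.68 [0.565, -0.063, 0.103] [-0.144, -0.246, 0.579] [-0.068, 0.214, -0.059] 0.453 j6 76.2 phi -93.85 tau6 -0.15518434345722198
```

The moment is -0.06 N m and the lift force is about 0, which matches free turning. I'll continue to 1.9 rad.

Emit:
play_rows([
  [[0, 0, 0.0004], [0, 0, 0.08]],
  [[0, 0, 0.0008], [0, 0, 0.16]],
  [[0, 0, 0.0012], [0, 0, 0.24]],
  [[0, 0, 0.0015], [0, 0, 0.32]],
  [[0, 0, 0.0019], [0, 0, 0.4]],
  [[0, 0, 0.0023], [0, 0, 0.48]],
  [[0, 0, 0.0027], [0, 0, 0.56]],
  [[0, 0, 0.0031], [0, 0, 0.65]],
  [[0, 0, 0.0031], [0, 0, 0.65]],
])

```text
time_s: 10.8
position: [0.5651, -0.063, 0.1057]
tcp_rot: [[0.549, -0.001, 0.836], [-0.836, 0.001, 0.549], [-0.001, -1.0, -0.0]]
force: [-0.6, 1.0, -0.8]
opening: 0.453
```

Emit:
play_rows([
  [[0, 0, 0.0004], [0, 0, 0.08]],
  [[0, 0, 0.0008], [0, 0, 0.16]],
  [[0, 0, 0.0012], [0, 0, 0.24]],
  [[0, 0, 0.0015], [0, 0, 0.32]],
  [[0, 0, 0.0019], [0, 0, 0.4]],
  [[0, 0, 0.0023], [0, 0, 0.48]],
  [[0, 0, 0.0027], [0, 0, 0.56]],
  [[0, 0, 0.0031], [0, 0, 0.65]],
  [[0, 0, 0.0031], [0, 0, 0.65]],
])

```text
time_s: 11.92
position: [0.5647, -0.063, 0.1087]
tcp_rot: [[0.943, -0.001, 0.333], [-0.333, 0.001, 0.943], [-0.001, -1.0, 0.0]]
force: [-1.1, 0.5, 0.2]
opening: 0.451
```

```bash
python3 st.py; python3 look.py w5 | tail -3
```

```text
11.93 [0.565, -0.063, 0.109] [-1.067, 0.487, 0.188] [0.091, 0.361, 0.005] 0.451 j6 1.8 phi -19.47 tau6 -0.19610736519098282
orange [214, 39, 91, 69, 3441] top z 0.0136 circle 0.5512 0.0451 0.0375 med [0.5583 0.0432 0.0127] -0.002
orange [128, 89, 89, 53, 1948] top z 0.0196 circle 0.4777 0.0419 0.0368 med [0.4784 0.0417 0.0181] 0.011
orange [468, 305, 88, 14, 448] top z 0.2182 circle 0.6127 -0.0556 0.0098 med [ 0.6162 -0.0565  0.2165] 0.212
```

From here the stop may come at any point, so I'll take 0.12 rad steps and read the torque after each.

Emit:
play_rows([
  [[0, 0, 0.0003], [0, 0, 0.06]],
  [[0, 0, 0.0006], [0, 0, 0.12]],
  [[0, 0, 0.0006], [0, 0, 0.12]],
])

```text
time_s: 12.35
position: [0.5647, -0.063, 0.1093]
tcp_rot: [[0.976, -0.001, 0.218], [-0.218, 0.001, 0.976], [-0.001, -1.0, 0.0]]
force: [-1.3, 1.3, 0.9]
opening: 0.45
```

```bash
python3 st.py
```

```text
12.35 [0.565, -0.063, 0.109] [-1.339, 1.261, 0.886] [0.095, 0.428, -0.033] 0.45 j6 -5.1 phi -12.57 tau6 -0.15054734889417887
```

Emit:
play_rows([
  [[0, 0, 0.0003], [0, 0, 0.06]],
  [[0, 0, 0.0006], [0, 0, 0.12]],
  [[0, 0, 0.0006], [0, 0, 0.12]],
])

```text
time_s: 12.72
position: [0.5647, -0.0631, 0.1099]
tcp_rot: [[0.995, -0.001, 0.099], [-0.099, 0.001, 0.995], [-0.001, -1.0, 0.0]]
force: [-2.6, 0.9, 0.6]
opening: 0.448
```

```bash
python3 st.py
```

```text
12.72 [0.565, -0.063, 0.11] [-2.645, 0.944, 0.567] [0.171, 0.529, -0.109] 0.448 j6 -12.0 phi -5.7 tau6 -0.15037693083286285
```

Emit:
play_rows([
  [[0, 0, 0.0003], [0, 0, 0.06]],
  [[0, 0, 0.0003], [0, 0, 0.06]],
])

```text
time_s: 12.98
position: [0.5646, -0.0631, 0.1102]
tcp_rot: [[0.999, -0.001, 0.039], [-0.039, 0.001, 0.999], [-0.001, -1.0, 0.0]]
force: [-2.0, 1.3, 0.9]
opening: 0.451
```

```bash
python3 st.py
```

```text
12.97 [0.565, -0.063, 0.11] [-2.029, 1.339, 0.931] [0.147, 0.594, -0.049] 0.451 j6 -15.4 phi -2.26 tau6 -0.14904940500855446
```

Emit:
play_rows([
  [[0, 0, 0.0003], [0, 0, 0.06]],
  [[0, 0, 0.0006], [0, 0, 0.12]],
  [[0, 0, 0.0006], [0, 0, 0.12]],
])

```text
time_s: 13.35
position: [0.5646, -0.0632, 0.1108]
tcp_rot: [[0.997, -0.001, -0.08], [0.08, 0.0, 0.997], [-0.001, -1.0, 0.001]]
force: [-2.6, 1.4, 0.4]
opening: 0.451
```

```bash
python3 st.py
```

```text
13.35 [0.565, -0.063, 0.111] [-2.649, 1.446, 0.445] [0.175, 0.643, -0.047] 0.451 j6 -22.3 phi 4.62 tau6 -0.15010411385446787
```

Emit:
play_rows([
  [[0, 0, 0.0003], [0, 0, 0.06]],
  [[0, 0, 0.0006], [0, 0, 0.12]],
  [[0, 0, 0.0006], [0, 0, 0.12]],
])

```text
time_s: 13.72
position: [0.5646, -0.0632, 0.1113]
tcp_rot: [[0.98, -0.002, -0.199], [0.199, 0.0, 0.98], [-0.001, -1.0, 0.001]]
force: [-2.8, 1.2, 1.5]
opening: 0.451
```

```bash
python3 st.py
```

```text
13.72 [0.565, -0.063, 0.111] [-2.824, 1.155, 1.469] [0.136, 0.752, -0.049] 0.451 j6 -29.1 phi 11.49 tau6 -0.14973624609410763
```

Emit:
play_rows([
  [[-0.0004, 0.0001, 0.0003], [0, 0, 0.06]],
  [[-0.0007, 0.0003, 0.0006], [0, 0, 0.12]],
  [[-0.0007, 0.0003, 0.0006], [0, 0, 0.12]],
])

```text
time_s: 14.1
position: [0.5645, -0.0632, 0.1121]
tcp_rot: [[0.949, -0.0, -0.315], [0.315, -0.0, 0.949], [-0.0, -1.0, -0.0]]
force: [-2.5, 0.9, 0.1]
opening: 0.451
```

```bash
python3 st.py
```

```text
14.1 [0.565, -0.063, 0.112] [-2.492, 0.884, 0.105] [0.032, 0.584, -0.026] 0.451 j6 -36.0 phi 18.37 tau6 -0.14758733566850424
```

Emit:
play_rows([
  [[0, 0, 0.0003], [0, 0, 0.06]],
  [[0, 0, 0.0006], [0, 0, 0.12]],
  [[0, 0, 0.0006], [0, 0, 0.12]],
])

```text
time_s: 14.48
position: [0.5645, -0.0632, 0.1127]
tcp_rot: [[0.904, -0.0, -0.426], [0.426, -0.0, 0.904], [-0.0, -1.0, -0.0]]
force: [-3.4, 0.7, -0.1]
opening: 0.447
```

```bash
python3 st.py
```

```text
14.47 [0.565, -0.063, 0.113] [-3.389, 0.745, -0.142] [0.039, 0.588, -0.1] 0.447 j6 -42.9 phi 25.24 tau6 -0.147616658359766
```

Emit:
play_rows([
  [[-0.0003, 0, 0.0003], [0, 0, 0.06]],
  [[-0.0005, 0, 0.0006], [0, 0, 0.12]],
  [[-0.0005, 0, 0.0006], [0, 0, 0.12]],
])

```text
time_s: 14.85
position: [0.5645, -0.0633, 0.1134]
tcp_rot: [[0.847, 0.001, -0.532], [0.532, -0.0, 0.847], [0.001, -1.0, -0.001]]
force: [-2.1, 0.4, -0.1]
opening: 0.447
```

```bash
python3 st.py
```

```text
14.85 [0.564, -0.063, 0.113] [-2.076, 0.356, -0.062] [0.028, 0.486, -0.032] 0.447 j6 -49.8 phi 32.11 tau6 -0.146318175829947
```

Emit:
play_rows([
  [[0, 0, 0.0003], [0, 0, 0.06]],
  [[0, 0, 0.0006], [0, 0, 0.12]],
  [[0, 0, 0.0006], [0, 0, 0.12]],
])

```text
time_s: 15.22
position: [0.5644, -0.0633, 0.114]
tcp_rot: [[0.777, 0.001, -0.629], [0.629, -0.0, 0.777], [0.0, -1.0, -0.001]]
force: [-2.0, -0.2, -0.8]
opening: 0.449
```

```bash
python3 st.py
```

```text
15.22 [0.564, -0.063, 0.114] [-1.989, -0.221, -0.754] [-0.088, 0.439, -0.058] 0.449 j6 -56.6 phi 38.99 tau6 -0.1457943208515644
```

Emit:
play_rows([
  [[0, 0, 0.0003], [0, 0, 0.06]],
  [[0, 0, 0.0005], [0, 0, 0.12]],
  [[0, 0, 0.0005], [0, 0, 0.12]],
])

```text
time_s: 15.6
position: [0.5644, -0.0633, 0.1145]
tcp_rot: [[0.696, 0.001, -0.718], [0.718, -0.0, 0.696], [0.0, -1.0, -0.001]]
force: [-2.1, -0.9, 0.1]
opening: 0.452
```

```bash
python3 st.py
```

```text
15.6 [0.564, -0.063, 0.115] [-2.064, -0.868, 0.05] [-0.148, 0.351, -0.042] 0.452 j6 -63.5 phi 45.87 tau6 -0.1463176030665636
```

Emit:
play_rows([
  [[0, 0, 0.0003], [0, 0, 0.06]],
  [[0, 0, 0.0006], [0, 0, 0.12]],
  [[0, 0, 0.0006], [0, 0, 0.12]],
])

```text
time_s: 15.98
position: [0.5644, -0.0633, 0.1151]
tcp_rot: [[0.605, 0.001, -0.796], [0.796, -0.0, 0.605], [0.0, -1.0, -0.001]]
force: [-1.7, -0.7, -0.6]
opening: 0.451
```

```bash
python3 st.py
```

```text
15.97 [0.564, -0.063, 0.115] [-1.738, -0.748, -0.625] [-0.142, 0.401, -0.022] 0.451 j6 -70.4 phi 52.75 tau6 -0.14604554045945406
```

Emit:
play_rows([
  [[0, 0, 0.0003], [0, 0, 0.06]],
  [[0, 0, 0.0006], [0, 0, 0.12]],
  [[0, 0, 0.0006], [0, 0, 0.12]],
])

```text
time_s: 16.35
position: [0.5644, -0.0634, 0.1157]
tcp_rot: [[0.506, 0.001, -0.863], [0.863, -0.001, 0.506], [-0.0, -1.0, -0.001]]
force: [-1.0, -1.9, -0.9]
opening: 0.451
```

```bash
python3 st.py; python3 look.py w6|grep blue
```

```text
16.35 [0.564, -0.063, 0.116] [-0.953, -1.904, -0.92] [-0.207, 0.342, -0.096] 0.451 j6 -77.3 phi 59.62 tau6 -0.1459055906161666
blue [279, 216, 81, 35, 2070] top z 0.16 circle 0.5543 -0.0579 0.0165 med [ 0.5498 -0.0555  0.1592] 0.09
blue [274, 281, 91, 28, 2022] top z 0.1606 circle 0.5603 -0.0616 0.0245 med [ 0.5716 -0.0666  0.1598] 0.153
```

The knob top is now at 0.160, which is 15 mm up, so the screw is following the grip. Still no stop at 3.28 rad.

Emit:
play_rows([
  [[0, 0, 0.0002], [0, 0, 0.06]],
  [[0, 0, 0.0005], [0, 0, 0.12]],
  [[0, 0, 0.0005], [0, 0, 0.12]],
])

```text
time_s: 16.77
position: [0.5644, -0.0634, 0.1162]
tcp_rot: [[0.399, 0.001, -0.917], [0.917, -0.0, 0.399], [-0.0, -1.0, -0.001]]
force: [-2.6, -1.2, -0.8]
opening: 0.45
```

```bash
python3 st.py
```

```text
16.77 [0.564, -0.063, 0.116] [-2.57, -1.156, -0.822] [-0.44, 0.328, -0.189] 0.45 j6 -84.2 phi 66.49 tau6 -0.26669545099139214
```

The torque is climbing: moment -0.19 and tau6 from -0.146 to -0.267. That is the stop. One small confirming step of 0.04 rad, with no rise.

Emit:
play_rows([
  [[0, 0, 0], [0, 0, 0.02]],
  [[0, 0, 0], [0, 0, 0.04]],
  [[0, 0, 0], [0, 0, 0.04]],
])

```text
time_s: 17.15
position: [0.5643, -0.0633, 0.1162]
tcp_rot: [[0.36, 0.0, -0.933], [0.933, -0.0, 0.36], [-0.0, -1.0, -0.001]]
force: [-1.0, -2.0, -1.4]
opening: 0.456
```

```bash
python3 st.py
```

```text
17.15 [0.564, -0.063, 0.116] [-1.036, -2.04, -1.362] [-0.482, 0.261, -0.252] 0.456 j6 -86.6 phi 68.91 tau6 -0.2784991543740034
```

The stop is confirmed at -0.25 N m. I'll ease the twist off by 0.07 rad, open, rise clear and look.

Emit:
play_rows([
  [[0, 0, -0.0001], [0, 0, -0.035]],
  [[0, 0, -0.0003], [0, 0, -0.07]],
  [[0, 0, -0.0003], [0, 0, -0.07]],
])

```text
time_s: 17.52
position: [0.5643, -0.0633, 0.1159]
tcp_rot: [[0.424, 0.0, -0.906], [0.906, -0.0, 0.424], [-0.0, -1.0, -0.001]]
force: [-1.3, -2.1, -0.1]
opening: 0.453
```

Emit:
play_rows([
  [[0, 0, 0], [0, 0, 0]],
  [[0, 0, 0], [0, 0, 0]],
  [[0, 0, 0], [0, 0, 0]],
  [[0, 0, 0], [0, 0, 0]],
  [[0, 0, 0], [0, 0, 0]],
  [[0, 0, 0], [0, 0, 0]],
], gripper=0.075)

```text
time_s: 18.27
position: [0.5641, -0.063, 0.1159]
tcp_rot: [[0.424, 0.0, -0.906], [0.906, 0.0, 0.424], [0.0, -1.0, -0.0]]
force: [0.3, 0.2, -0.3]
opening: 0.854
```

Emit:
play_rows([
  [[0, 0, 0.015], [0, 0, 0]],
  [[0, 0, 0.035], [0, 0, 0]],
  [[0, 0, 0.06], [0, 0, 0]],
  [[0, 0, 0.09], [0, 0, 0]],
  [[0, 0, 0.11], [0, 0, 0]],
  [[0, 0, 0.11], [0, 0, 0]],
  [[0, 0, 0.11], [0, 0, 0]],
])

```text
time_s: 19.15
position: [0.5636, -0.0629, 0.2256]
tcp_rot: [[0.424, -0.001, -0.906], [0.906, 0.0, 0.424], [-0.0, -1.0, 0.001]]
force: [0.1, -0.3, -1.4]
opening: 0.862
```

```bash
python3 look.py w7
python3 - <<'E'
from h import *
for n in("scene","top"):
    c=capture(n);P=pts(c,c["cam_to_world"])
    for k in("blue","orange"):
        m=mask(c["frame"],*COL[k])&(c["depth"]>0)&(P[...,2]>.09)&(abs(P[...,0]-.54)<.08)&(abs(P[...,1]+.12)<.1);q=P[m]
        if len(q)>10:print(n,k,len(q),np.median(q,0).round(4),np.percentile(q[:,2],90).round(4))
E
```

```text
{'time_s': 19.15, 'joint_positions': [-17.66, 24.839, 89.607, 0.0, 65.6, -82.574], 'position': [0.564, -0.063, 0.226], 'tcp_rot': [[0.424, -0.001, -0.906], [0.906, 0.0, 0.424], [-0.0, -1.0, 0.001]], 'force': [0.101, -0.258, -1.357], 'moment': [-0.031, 0.033, -0.032], 'opening': 0.862}
blue [294, 180, 53, 58, 2206] top z 0.1605 circle 0.5643 -0.0642 0.0208 med [ 0.5637 -0.0629  0.1597] 0.084
orange [354, 35, 73, 127, 2429] top z 0.0191 circle 0.5142 0.0431 0.0742 med [0.4841 0.0416 0.0177] -0.002
orange [159, 169, 33, 30, 755] top z 0.1076 circle 0.4963 -0.1801 0.0137 med [ 0.4963 -0.1793  0.1066] 0.097
scene blue 312 [ 0.5742 -0.0601  0.1578] 0.1602
scene orange 82 [ 0.4981 -0.1782  0.1058] 0.1077
top blue 108 [ 0.5744 -0.0645  0.1603] 0.1635
```

The knob is up at 0.1605, a rise of 15.7 mm or about 3.3 rad, matching what I turned. Now close the fingers and go over the button at (0.497, -0.180, 0.107).

Emit:
play_rows([
  [[-0.013, -0.023, 0], [0, 0, 0]],
  [[-0.027, -0.047, 0], [0, 0, 0]],
  [[-0.041, -0.072, 0], [0, 0, 0]],
  [[-0.055, -0.096, 0], [0, 0, 0]],
  [[-0.067, -0.117, 0], [0, 0, 0]],
  [[-0.067, -0.117, -0.03], [0, 0, 0]],
  [[-0.067, -0.117, -0.06], [0, 0, 0]],
  [[-0.067, -0.117, -0.09], [0, 0, 0]],
  [[-0.067, -0.117, -0.115], [0, 0, 0]],
  [[-0.067, -0.117, -0.115], [0, 0, 0]],
], gripper=0.0)

```text
time_s: 20.55
position: [0.4953, -0.1791, 0.1086]
tcp_rot: [[0.424, -0.005, -0.906], [0.906, 0.003, 0.424], [0.001, -1.0, 0.006]]
force: [-0.5, -0.0, 0.5]
opening: 0.004
```

Emit:
play_rows([
  [[0, 0, 0], [0, 0, 0]],
  [[0, 0, 0], [0, 0, 0]],
])

```text
time_s: 20.8
position: [0.4979, -0.1805, 0.1119]
tcp_rot: [[0.424, 0.002, -0.906], [0.906, -0.001, 0.424], [-0.0, -1.0, -0.002]]
force: [0.9, 0.7, -0.5]
opening: 0.005
```

```bash
python3 st.py; python3 look.py w8|grep orange
python3 - <<'E'
from h import *
s=read_state();R=np.array(s["tcp_rot"]);c=capture("scene");P=pts(c,c["cam_to_world"]);f=c["frame"];Q=(P-s["position"])@R
m=(f.max(-1)<50)&(c["depth"]>0)&(abs(Q[...,2])<.02)&(abs(Q[...,0])<.03)&(Q[...,1]>-.05)
q=Q[m];print(np.histogram(q[:,1],np.arange(-.05,.02,.004)))
w=cv2.resize(cv2.imread("pics/w8.png"),(480,300));a=cv2.resize(f[110:230,110:230],(300,300),interpolation=2)[:,:,::-1]
cv2.imwrite("pics/b8.png",cv2.hconcat([w,np.ascontiguousarray(a)]))
E
```

```text
20.8 [0.498, -0.181, 0.112] [0.929, 0.692, -0.491] [-0.005, -0.001, 0.005] 0.005 j6 -96.9 phi 64.92 tau6 -1.5330656424339395e-05
orange [550, 7, 82, 180, 3791] top z 0.0192 circle 0.5143 0.0419 0.0743 med [0.48   0.0403 0.0179] -0.002
orange [302, 212, 34, 19, 471] top z 0.1074 circle 0.4877 -0.1773 0.0096 med [ 0.488  -0.1773  0.1065] 0.096
(array([14, 15, 12, 18, 13, 13, 17, 14, 14, 13,  0,  0,  0,  0,  1,  3, 57]), array([-0.05 , -0.046, -0.042, -0.038, -0.034, -0.03 , -0.026, -0.022,
       -0.018, -0.014, -0.01 , -0.006, -0.002,  0.002,  0.006,  0.01 ,
        0.014,  0.018]))
```

View pics/b8.png

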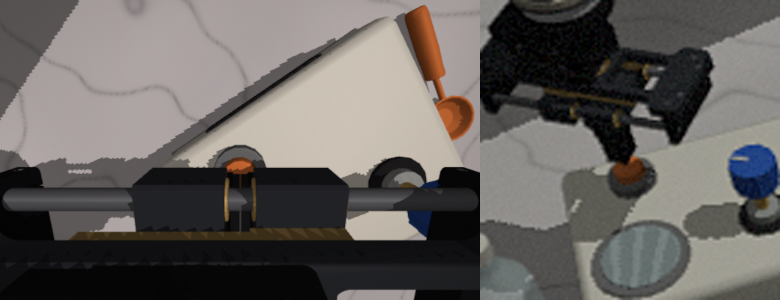

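The closed tips are centred over the button at about 0.123, roughly 16 mm above it. I'll descend to expected half-press and read the force.

Emit:
play_rows([
  [[0, 0, -0.006], [0, 0, 0]],
  [[0, 0, -0.012], [0, 0, 0]],
  [[0, 0, -0.016], [0, 0, 0]],
  [[0, 0, -0.018], [0, 0, 0]],
  [[0, 0, -0.019], [0, 0, 0]],
  [[0, 0, -0.019], [0, 0, 0]],
])

```text
time_s: 21.65
position: [0.4969, -0.18, 0.092]
tcp_rot: [[0.424, -0.0, -0.906], [0.906, 0.0, 0.424], [-0.0, -1.0, 0.0]]
force: [-1.7, 0.6, 4.7]
opening: 0.004
```

Emit:
play_rows([
  [[0, 0, -0.001], [0, 0, 0]],
  [[0, 0, -0.002], [0, 0, 0]],
  [[0, 0, -0.002], [0, 0, 0]],
])

```text
time_s: 22.02
position: [0.4969, -0.18, 0.0905]
tcp_rot: [[0.424, -0.0, -0.906], [0.906, 0.0, 0.424], [-0.0, -1.0, 0.0]]
force: [-2.1, 1.1, 9.3]
opening: 0.008
```

Emit:
play_rows([
  [[0, 0, -0.001], [0, 0, 0]],
  [[0, 0, -0.001], [0, 0, 0]],
  [[0, 0, -0.001], [0, 0, 0]],
])

```text
time_s: 22.4
position: [0.497, -0.18, 0.0904]
tcp_rot: [[0.424, 0.0, -0.906], [0.906, -0.0, 0.424], [-0.0, -1.0, -0.0]]
force: [-4.1, 2.3, 14.9]
opening: 0.004
```

The force rose to 15 N with only 0.1 mm of travel, so the button is fully down. I'll let go, rise and check.

Emit:
play_rows([
  [[0, 0, 0.004], [0, 0, 0]],
  [[0, 0, 0.012], [0, 0, 0]],
  [[0, 0, 0.03], [0, 0, 0]],
  [[0, 0, 0.06], [0, 0, 0]],
  [[0, 0, 0.1], [0, 0, 0]],
  [[-0.03, -0.02, 0.15], [0, 0, 0]],
  [[-0.05, -0.03, 0.18], [0, 0, 0]],
  [[-0.05, -0.03, 0.18], [0, 0, 0]],
  [[-0.05, -0.03, 0.18], [0, 0, 0]],
])

```text
time_s: 23.52
position: [0.4471, -0.2097, 0.2681]
tcp_rot: [[0.424, -0.0, -0.906], [0.906, 0.001, 0.424], [0.001, -1.0, 0.001]]
force: [0.5, -0.8, -0.7]
opening: 0.005
```

```bash
python3 st.py
python3 - <<'E'
from h import *
c=capture("scene");P=pts(c,c["cam_to_world"]);f=c["frame"]
for k in COL:
    N,L,st,ce=cv2.connectedComponentsWithStats(mask(f,*COL[k]).astype(np.uint8))
    for i in range(1,N):
        q=P[(L==i)&(c["depth"]>0)]
        if st[i,4]>60 and len(q):print(k,st[i].tolist(),np.median(q,0).round(3),np.percentile(q[:,2],95).round(4))
cv2.imwrite("pics/end.png",cv2.resize(f[80:320,100:420],(640,480))[:,:,::-1])
E
```

```text
23.52 [0.447, -0.21, 0.268] [0.489, -0.818, -0.698] [-0.007, -0.004, 0.008] 0.005 j6 -103.0 phi 64.9 tau6 -0.0004148601419728948
blue [459, 125, 20, 15, 214] [0.545 0.53  0.149] 0.152
blue [452, 149, 22, 10, 147] [0.55  0.531 0.078] 0.091
blue [449, 167, 16, 9, 73] [0.557 0.525 0.024] 0.0284
blue [210, 168, 20, 22, 303] [ 0.573 -0.06   0.158] 0.1606
orange [263, 170, 11, 22, 122] [0.48  0.044 0.018] 0.0201
orange [163, 173, 13, 8, 79] [ 0.497 -0.179  0.105] 0.1086
orange [264, 192, 20, 24, 235] [0.557 0.045 0.005] 0.0137
yellow [430, 130, 17, 12, 147] [0.545 0.452 0.15 ] 0.1522
yellow [225, 253, 20, 16, 262] [ 0.697 -0.061  0.017] 0.0192
green [414, 9, 13, 22, 80] [-0.114  0.679  0.047] 0.0962
green [0, 19, 17, 23, 90] [-0.159 -0.633  0.149] 0.1799
green [447, 108, 20, 16, 223] [0.473 0.533 0.139] 0.1429
green [177, 263, 24, 22, 246] [ 0.702 -0.162  0.008] 0.0106
```

View pics/end.png

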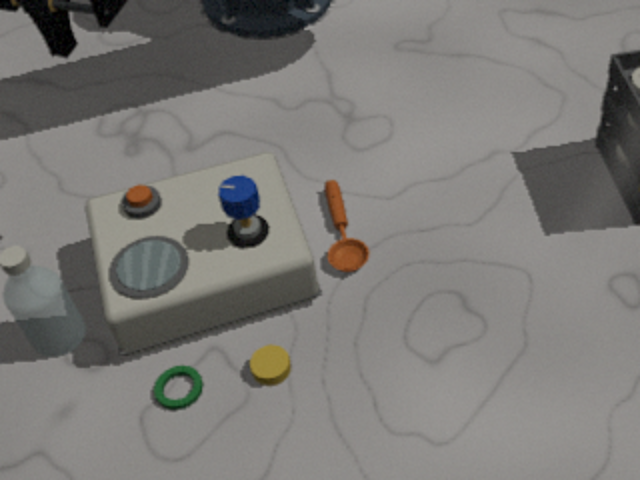

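The knob is up on its stem at px (240,195) and the button has sprung back up at px (140,195). The spoon, cap and ring have not moved, the bottle is still standing, and the arm is clear.

```bash
python3 -c "from rig import *;print(hand_in())"
```

```text
the job is handed in; nothing more can be done
None
```

The vent is open against its stop, the orange button has been pressed all the way down and released, and I handed the job in at about 24 s on the robot's clock.

- **Knob:** I turned it about 3.3 rad anticlockwise in one grip, rising with it. It turned freely at roughly 0.06 N m until the torque climbed to about 0.25 N m at the stop, under the 0.4 N m limit. I eased off the twist before letting go. Lift force read about 1.4 N at most, against the 6 N limit. The knob top went from 0.145 to 0.1605 m and stayed there.
- **Button:** I pressed until the force rose to 15 N with almost no further travel, then let go. It sprang back to its starting height.
- **Other items:** The spoon, cap and ring were at their starting positions to within about 1 mm. I did not measure the bottle, but it was still standing in the last picture and I kept clear of it.
- **Disagreement with the description:** The fingertips are about 12 mm behind the reported TCP, not 25 mm ahead. My first grip therefore closed just above the knob without touching it. I measured the offset with the scene and wrist cameras and corrected for it.
- **Noise and side force:** The moment readings were noisy by about 0.04 N m, and a sideways force of 2–3 N built up during the turn because the grip was slightly off-centre.

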